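Fit the reamer on the citrus press and hold it pressed

TASK

Pull the orange-topped juicing reamer up out of the two sprung catches of its storage stand, set it on the splined drive of the black citrus press, turned so that its slots drop over the drive's ribs and it sits fully home, and press it well down against the spring so that the press runs. Finish while still gripping the reamer and pressing it down. Do not disturb the cup, tumbler, jigger or can standing nearby.

Things in the scene. Friction and masses are not known exactly. Their poses are not given: they have to be found in the camera images.
- reamer: Citrus reamer 70 mm tall, 0.12 kg; origin at centre of underside, z up. Heights: 0-14 mm white teeth (21 mm radius) with a cross slot 9.4 mm wide, 14 deep, arms along its x and y; 14-19 lip, radius 22; 19-29 groove; 29-44 white grip collar, 44 mm diameter; 44-70 orange cone, its 4 yellow ribs over the slot arms. Fits at any quarter turn. Starts on the stand, turned within 40 degrees.
- stand: Fixed grey stand, plate 124 (x) x 80 x 8 mm, origin under its centre. The reamer stands on its boss, underside 22 mm up, over a 10 mm wide, 10 mm high pin. Pillars 22 mm wide, 54 tall at +x and -x, 32-54 mm from centre, bear sprung catches in the reamer's groove; +y and -y are open for fingers. A straight pull up of 10-18 N frees it; 20 mm up it is clear.
- citrus_press: Black round citrus press, fixed to the worktop, 132 mm diameter; origin at the centre of its underside, spout towards its -x. Steel juice dish at 76 mm height with a rim up to 82 mm; the drive hub stands in its centre.
- drive_seat (a point): Centre of the top of the drive's black hub (42 mm diameter), 92 mm above the worktop; the reamer's underside rests here. On it a white cross of ribs 7 mm wide, 28 mm end to end, 13 mm high, tops rounded, arms along this point's x and y. z up. Starts at any turn, held by its gearing (turns only above 0.25 N m); sinks when pressed.
- drive_press (a joint): How far the drive is pressed down, in m: 0 when free, 0.007 fully down. A spring holds it up: it begins to sink at about 4 N and is fully down at about 12 N. The press runs beyond 0.004.
- cup: White espresso cup under the spout, 62 mm diameter with a handle (86 mm over it), 50 mm tall; origin at the centre of its underside. Leave it.
- tumbler: Clear glass tumbler, 79 mm diameter, 90 mm tall; origin at the centre of its underside. Leave it.
- jigger: Brass double jigger, 41 mm diameter, 85 mm tall; origin at the centre of its underside. Leave it.
- can: Green drinks can, 53 mm diameter, 134 mm tall; origin at the centre of its underside. Leave it.
Mind the look-alikes: they are no part of the job. What is shaped like the stand but red or yellow is not meant.

How it is judged:
On the way, in this order (a step that is already met when the one before it is completed fails the run):
1. the reamer is lifted clear of its stand, at least 20 mm above its boss, in the fingers (z of reamer in the frame of stand above 0.042 m and contact force between the fingers and reamer above 0.5 N), for 0.1 s.
2. the reamer is meshed with the drive and fully home (horizontal distance between reamer and drive_seat below 0.004 m and z of reamer in the frame of drive_seat below 0.003 m and angle between reamer's own z axis and vertical below 0.12 rad), for 0.2 s.
At the end, for the whole second after the job is handed in: The reamer sits on the drive with its slots over the ribs (underside within 3 mm of the hub top, within 4 mm of its axis, upright within 7 degrees), the fingers grip it with more than 2 N, and the drive is held pressed down by more than 4 mm of its 7 mm (all of step 2 and z of reamer in the frame of drive_seat above -0.003 m and value of joint drive_press above 0.004 m and contact force between the fingers and reamer above 2 N); the arm keeps its last pose, push and grip.
It fails at once if the cup, tumbler, jigger or can is shifted by more than 25 mm or tipped (distance of any of cup, tumbler, jigger, can from where it was at the start of the episode above 0.025 m or angle between any of cup, tumbler, jigger, can's own z axis and vertical above 0.4 rad).
It also fails if it takes over 45 s, if anything falls off the work surface, if the arm or the gripper's body presses on something with over 40 N, if the wrist force passes 120 N, or if a joint passes its speed limit or range.

ROBOT

A 7-joint arm with a two-finger parallel gripper is mounted at the origin on a cart in front of the work surface, level with it; the furniture and walls round the work are solid. World frame = base frame: x ahead of the robot, y to its left, z up, the work surface at z = 0. Lengths are in m, angles in rad, forces in N, time in s.
With the tool pointing down it reaches from about 0.4 to 0.85 m from the base axis. Payload 4.5 kg.
Tool frame: the origin (TCP) lies on the centre line of the jaws, within the pads' length; the fingertips stand 11 mm ahead of it and the grasp point (between the pads) lies 8 mm behind it; z points along the fingers, y is the line along which they close (so a half turn about z gives the same grasp; the last joint's range is limited). The gripper opens to 88 mm and grips with 3 to 60 N. Pads are 18 mm wide; open, the fingers measure 123 mm over their backs; the gripper's body (75 mm by 187 mm) begins 45 mm behind the grasp point.
Start: joints at [1.236, 0.689, -0.195, 1.565, 0.157, 0.902, -0.215], TCP at [0.225, -0.583, 0.226] pointing down, gripper open.
Joint ranges: [-3.01, 3.01], [-0.46, 2.08], [-1.47, 1.51], [0.13, 2.56], [-1, 4.14], [0.04, 2.09], [-2.66, 2.66]. Speed limits (rad/s): [2.57, 2.57, 3.14, 3.14, 3.14, 3.14, 3.14].

INTERFACE

Orientations are given as a unit quaternion [x, y, z, w].
In Python, from plant import * gives the robot as it stands. The module is installed in compiled form; this text tells all that it offers.
- The arm moves only by the tool send_rows, never from a script. Its argument "motion" is a list of rows, each an object of numbers: "x", "y", "z": the shift along the tool's x, y, z in cm; "rx", "ry", "rz": the turn, a rotation vector about the tool's x, y, z in rad; "jaw": the finger opening in cm, from 0 to 8.81. In form: [{"x": .., "y": .., "z": .., "rx": .., "ry": .., "rz": .., "jaw": ..}, ...]. A call has exactly 5 rows; each row shifts and turns the commanded pose from where the row before left it, along the tool's axes as they then stand; what a row does not reach is not made up. A row lasts 1/10 s, in which the tool goes at most 50 mm and 8.59 degrees, less where a joint would pass 70% of its speed; a pose out of reach is approached as far as the arm can. A call is refused whole if a number of a shift passes 5 or a number of a turn 0.15, either way. A call with a gripper value outside its range is refused whole. The fingers move at their own pace and stop on an object; "grip_force" is the grip in N (left out, the last holds). Time passes only in rows, so rows that do not move let the fingers close, or fill a call up. It gives the time, the measured TCP pose, the force, the opening and the grip force at its end, in the units of the state.
- get_state(): the state, without advancing time (a new reading comes with each control period).
- snapshot(name): name is "scene" or "top" or "wrist"; returns a dict with "img" (400x640x3 uint8, red, green, blue), "vertical_fov" (degrees; the focal length in pixels is half the picture's height over the tangent of half this angle, whatever the lens; pixels are square), "cx", "cy" (the principal point, pixels), "D" ([k1, k2, p1, p2, k3] as OpenCV has them; the pictures are not rectified), "extrinsics" (4x4, takes a point from camera to world coordinates). Camera axes: x right, y up, looking along -z (the intrinsics and any distortion apply to the point x, -y, -z); pixel columns grow to the right and rows downward; lengths in m; the calibration is good to about 2 mm. A picture is of the moment at which its call begins. There is no depth.
- finish_job(): hands the job in; it is judged then, once.
The state is a dict: "clock": time; "q": joint angles; "qd": joint speeds; "joint_torque": joint torques, N m; "tool_pos": TCP position; "eef_rot": TCP orientation; "contact_force": force on the tool from outside, world axes, zero at the start; "moment": the same for the moment, N m; "opening": opening from 0.0 (shut) to 1.0 (fully open); "finger_force": force on a finger pad.
Only numpy, scipy, OpenCV 4.12 (cv2) and the standard library are available. Lean on these libraries where they do the work, as an engineer would, in place of code of your own. Each camera call takes 0.05 s, during which the arm holds its last target. There are 200 camera calls.

## Working session

There is one attempt and no reset: what is moved stays moved. The work goes in short steps, Python scripts to look and compute and a tool call to move; the robot and the scene stay as the last step left them, time stands still between calls to the robot, and variables do not carry over. Pictures are saved under pics/ and viewed, at most 10 in all, crops included, and the job is handed in when it is done.

Besides the shell and the picture viewer there is one more tool, called after "Call:" as a command line: name --argument value ..., lists and objects as JSON in quotes. send_rows: Moves the arm, as the interface text tells. Its arguments: {"type":"object","properties":{"motion":{"type":"array"},"grip_force":{"type":"number"}},"required":["motion"]}

```bash
mkdir -p pics; cat > h.py <<'E'
from plant import *
import numpy as np, cv2
from scipy.spatial.transform import Rotation as R
def cam(s):
    h,w=s["img"].shape[:2]; f=h/2/np.tan(np.radians(s["vertical_fov"])/2)
    return np.array([[f,0,s["cx"]],[0,f,s["cy"]],[0,0,1]]),np.array(s["D"],float)
def ray(s,px):
    K,D=cam(s); u=cv2.undistortPoints(np.array(px,float).reshape(-1,1,2),K,D).reshape(-1,2)
    E=np.array(s["extrinsics"]); d=np.c_[u[:,0],-u[:,1],-np.ones(len(u))]@E[:3,:3].T
    return E[:3,3],d
def onz(s,px,z):
    o,d=ray(s,px); return o+d*((z-o[2])/d[:,2])[:,None]
def proj(s,P):
    K,D=cam(s);E=np.array(s["extrinsics"]); p=(np.atleast_2d(P)-E[:3,3])@E[:3,:3]
    p=p*[1,-1,-1]; return cv2.projectPoints(p,np.zeros(3),np.zeros(3),K,D)[0].reshape(-1,2)
def save(s,n): cv2.imwrite(f"pics/{n}.png",s["img"][:,:,::-1])
E
python3 - <<'E'
from h import *
import pickle
d={n:snapshot(n) for n in("scene","top","wrist")}
pickle.dump(d,open("d0.pkl","wb"))
save(d["top"],"top0");save(d["scene"],"scene0")
for n,s in d.items(): print(n,s["vertical_fov"],s["D"],np.round(s["extrinsics"],3).tolist())
print(get_state())
E
```

```text
scene 43.0891748999403 [-0.05736352  0.          0.          0.          0.        ] [[-0.821, 0.254, -0.512, -0.297], [-0.571, -0.379, 0.728, 1.183], [-0.01, 0.89, 0.456, 0.858], [0.0, 0.0, 0.0, 1.0]]
top 55.857214875436064 [-0.07951867  0.          0.          0.          0.        ] [[0.006, 0.995, -0.099, 0.421], [-1.0, 0.007, 0.006, -0.037], [0.006, 0.099, 0.995, 1.407], [0.0, 0.0, 0.0, 1.0]]
wrist 58.40278497099077 [-0.01308601  0.          0.          0.          0.        ] [[0.361, 0.885, 0.292, 0.301], [-0.932, 0.344, 0.111, -0.553], [-0.003, -0.313, 0.95, 0.384], [0.0, 0.0, 0.0, 1.0]]
{'clock': 0.15, 'q': array([ 1.23580594,  0.68979502, -0.19454014,  1.56605587,  0.15729355,
        0.90251329, -0.21510211]), 'qd': array([-1.15445970e-03, -3.87866900e-03,  2.18229538e-03, -2.86398066e-03,
       -1.07589736e-03, -9.17071128e-04,  5.97456705e-05]), 'joint_torque': array([-2.05284072e-03, -5.27865386e+01, -1.26867961e+00, -1.53586489e+01,
       -5.25182881e-02,  3.89092485e-03,  1.11169929e-04]), 'tool_pos': array([ 0.22510495, -0.58253882,  0.22560543]), 'eef_rot': array([ 9.83041309e-01,  1.83382951e-01, -1.69944719e-04, -6.69859350e-04]), 'contact_force': array([-0.43410587, -0.08878028, -0.48657747]), 'moment': array([ 0.04122533, -0.02661356, -0.04595023]), 'finger_force': 0.0, 'opening': 1.0032711897489655}
```

View pics/top0.png

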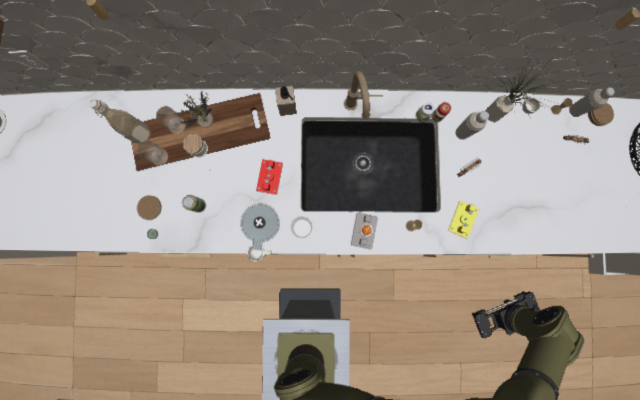

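View pics/scene0.png

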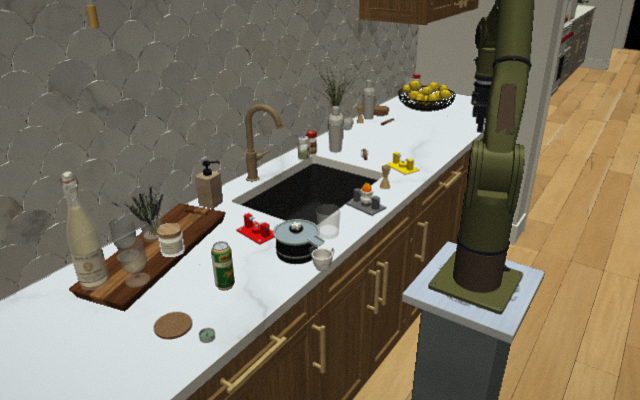

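The top picture shows three stand-like objects: the grey stand with the orange reamer at (366,231), a red stand at (269,177) and a yellow one at (463,219). The grey one with the orange top matches the description. The press is at (260,223) with its spout towards the cup at (257,254). The tumbler is at (302,228), the jigger at (413,225) and the can at (194,203).

```bash
python3 - <<'E'
from h import *
import pickle
d=pickle.load(open("d0.pkl","rb")); s=d["top"]; im=s["img"]
c=np.hstack([cv2.resize(im[195:265,330:400],(390,390),interpolation=2),cv2.resize(im[195:265,225:295],(390,390),interpolation=2)])
cv2.imwrite("pics/crop0.png",c[:,:,::-1])
hsv=cv2.cvtColor(im,cv2.COLOR_RGB2HSV)
m=cv2.inRange(hsv,(5,150,120),(16,255,255)); m[:,:340]=0;m[:,395:]=0;m[:200]=0;m[260:]=0
ys,xs=np.nonzero(m); print("orange",xs.mean(),ys.mean(),len(xs),onz(s,[[xs.mean(),ys.mean()]],.08))
g=cv2.inRange(hsv,(0,0,70),(179,40,175)); g[:,:345]=0;g[:,385:]=0;g[:205]=0;g[252:]=0
n,l,st,_=cv2.connectedComponentsWithStats(g); k=1+np.argmax(st[1:,4]); cs=np.argwhere(l==k)[:,::-1].astype(np.float32)
r=cv2.minAreaRect(cs); b=cv2.boxPoints(r); print(r,onz(s,b,.008))
print("hub",onz(s,[[259.5,222.5]],.1)); print("can etc",onz(s,[[302,228],[413,225],[194,203],[257,254]],[.05]))
E
```

```text
orange 366.0204081632653 229.40816326530611 49 [[ 0.47881085 -0.21312565  0.08      ]]
((364.5, 229.5), (37.0, 39.0), 90.0) [[ 0.55007022 -0.1445334   0.008     ]
 [ 0.55100039 -0.29050727  0.008     ]
 [ 0.41338889 -0.28917373  0.008     ]
 [ 0.41283173 -0.14448008  0.008     ]]
hub [[0.49957296 0.15934953 0.1       ]]
can etc [[ 0.48382197  0.01343047  0.05      ]
 [ 0.49684331 -0.38815997  0.05      ]
 [ 0.57180567  0.40824468  0.05      ]
 [ 0.38958782  0.17365994  0.05      ]]
```

View pics/crop0.png

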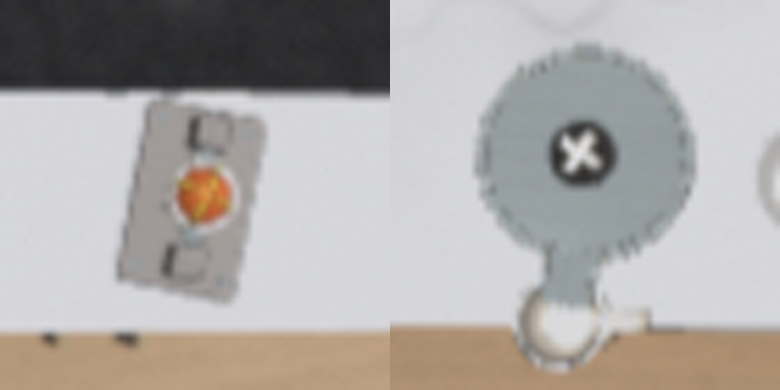

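The crop confirms the choice: the orange cone sits at top-view (366,229) on the grey stand, which is yawed about -10°. The press cross is at (259.5,222.5). I'm going above the stand to look from near.

Call:
send_rows --motion '[{"x":3.7,"y":-2.5},{"x":3.7,"y":-2.5},{"x":3.7,"y":-2.5},{"x":3.7,"y":-2.5},{"x":3.7,"y":-2.5}]'

```text
schema error: expected keys x, y, z, rx, ry, rz, jaw
```

Call:
send_rows --motion '[{"x":3.7,"y":-2.5},{"x":3.7,"y":-2.5},{"x":3.7,"y":-2.5},{"x":3.7,"y":-2.5},{"x":3.7,"y":-2.5}]'

```text
schema error: expected keys x, y, z, rx, ry, rz, jaw
```

Call:
send_rows --motion '[{"rz":0.135},{"rz":0.135},{"rz":0.135},{"rz":0.135},{}]'

```text
schema error: expected keys x, y, z, rx, ry, rz, jaw
```

```bash
python3 - <<'E'
from h import *
import pickle
s=snapshot("wrist"); save(s,"w1"); pickle.dump(s,open("w1.pkl","wb"))
t=get_state(); print(t['clock'],t['tool_pos'],t['eef_rot'],t['q'],R.from_quat(t['eef_rot']).as_matrix().round(3))
print(np.round(s["extrinsics"],3))
E
```

```text
0.2 [ 0.22516791 -0.58262654  0.22573204] [ 9.83039564e-01  1.83392824e-01 -1.23654784e-04 -5.22359515e-04] [ 1.23581128  0.68965642 -0.19459254  1.56591049  0.15731073  0.90249164
 -0.21510993] [[ 0.933  0.361 -0.   ]
 [ 0.361 -0.933  0.001]
 [-0.    -0.001 -1.   ]]
[[ 0.361  0.885  0.292  0.301]
 [-0.932  0.344  0.111 -0.553]
 [-0.002 -0.313  0.95   0.385]
 [ 0.     0.     0.     1.   ]]
```

View pics/w1.png

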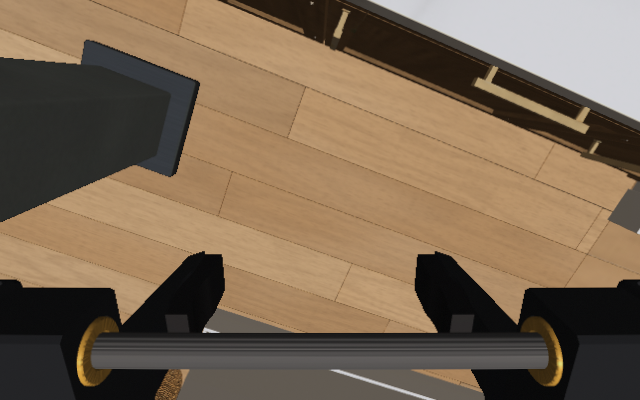

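The arm didn't move, because every key must be given. The picture shows only the floor, with the fingers at (215,270) and (425,270). I'm repeating the move with full rows.

Call:
send_rows --motion '[{"x":3.7,"y":-2.5,"z":0,"rx":0,"ry":0,"rz":0,"jaw":8.8},{"x":3.7,"y":-2.5,"z":0,"rx":0,"ry":0,"rz":0,"jaw":8.8},{"x":3.7,"y":-2.5,"z":0,"rx":0,"ry":0,"rz":0,"jaw":8.8},{"x":3.7,"y":-2.5,"z":0,"rx":0,"ry":0,"rz":0,"jaw":8.8},{"x":3.7,"y":-2.5,"z":0,"rx":0,"ry":0,"rz":0,"jaw":8.8}]'

```text
clock: 0.7
tool_pos: [0.3536, -0.3981, 0.2262]
eef_rot: [0.983, 0.183, 0.0, -0.0]
contact_force: [0.6, -0.5, 0.6]
opening: 1.0
finger_force: 0.0
```

Call:
send_rows --motion '[{"x":3.7,"y":-2.5,"z":0,"rx":0,"ry":0,"rz":0,"jaw":8.8},{"x":3.7,"y":-2.5,"z":0,"rx":0,"ry":0,"rz":0,"jaw":8.8},{"x":3.7,"y":-2.5,"z":0,"rx":0,"ry":0,"rz":0,"jaw":8.8},{"x":3.7,"y":-2.5,"z":0,"rx":0,"ry":0,"rz":0,"jaw":8.8},{"x":3.7,"y":-2.5,"z":0,"rx":0,"ry":0,"rz":0,"jaw":8.8}]'

```text
clock: 1.2
tool_pos: [0.4811, -0.2148, 0.2262]
eef_rot: [0.983, 0.183, 0.0, 0.0]
contact_force: [0.0, -0.2, -0.2]
opening: 0.994
finger_force: 0.0
```

Call:
send_rows --motion '[{"x":0,"y":0,"z":0,"rx":0,"ry":0,"rz":0.135,"jaw":8.8},{"x":0,"y":0,"z":0,"rx":0,"ry":0,"rz":0.135,"jaw":8.8},{"x":0,"y":0,"z":0,"rx":0,"ry":0,"rz":0.135,"jaw":8.8},{"x":0,"y":0,"z":0,"rx":0,"ry":0,"rz":0.135,"jaw":8.8},{"x":0,"y":0,"z":0,"rx":0,"ry":0,"rz":0,"jaw":8.8}]'

```text
clock: 1.7
tool_pos: [0.4803, -0.2162, 0.2261]
eef_rot: [0.996, -0.086, -0.0, 0.0]
contact_force: [-0.2, 0.2, 0.7]
opening: 1.0
finger_force: 0.0
```

```bash
python3 - <<'E'
from h import *
import pickle
s=snapshot("wrist"); save(s,"w2"); pickle.dump(s,open("w2.pkl","wb"))
t=get_state(); print(t['clock'],t['tool_pos'],t['q'],R.from_quat(t['eef_rot']).as_matrix().round(3))
E
```

```text
1.75 [ 0.48031269 -0.21623977  0.22615608] [ 0.32818912  0.55834309  0.01118392  1.86754155 -0.00837782  0.7159503
 -1.39487447] [[ 0.986 -0.167 -0.   ]
 [-0.167 -0.986 -0.   ]
 [-0.     0.    -1.   ]]
```

View pics/w2.png

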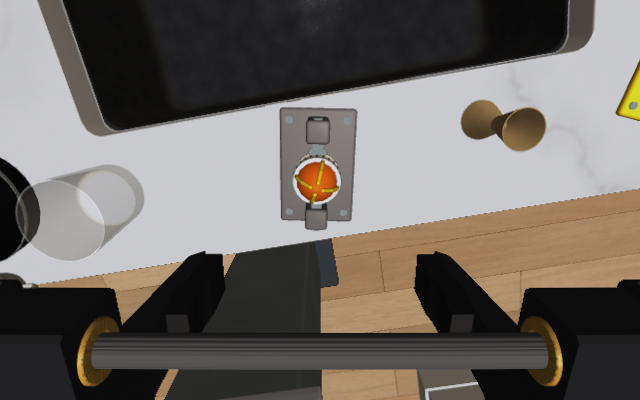

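The wrist view shows the grey stand with plate corners at about (281,109), (356,109), (351,221) and (281,218). The reamer top is at (317,181) with yellow ribs, and the pillars are at (317,131) and (315,216).

```bash
cat > m.py <<'E'
from h import *
def reamer(s,roi,zu,tool=None):
    "zu: world z of the underside; returns collar centre and rib angle (mod 90)"
    x0,x1,y0,y1=roi; im=s["img"]; hsv=cv2.cvtColor(im,cv2.COLOR_RGB2HSV)
    box=np.zeros(im.shape[:2],np.uint8); box[y0:y1,x0:x1]=255
    o=cv2.inRange(hsv,(3,150,90),(33,255,255))&box
    c=np.argwhere(o)[:,::-1].astype(np.float32); e=cv2.minEnclosingCircle(c)
    y=cv2.inRange(hsv,(18,150,90),(33,255,255))&box
    yp=np.argwhere(y)[:,::-1].astype(float)
    hull=cv2.convexHull(c).reshape(-1,2); P=onz(s,hull,zu+.044)
    (cx,cy),r=cv2.minEnclosingCircle((P[:,:2]*1000).astype(np.float32))
    C=np.array([cx,cy])/1000
    Y=onz(s,yp,zu+.050)[:,:2]-C; rad=np.hypot(*Y.T); k=(rad>.011)
    a=np.arctan2(Y[k,1],Y[k,0]); ang=np.degrees(np.angle(np.exp(4j*a).mean()))/4
    print("orange circ",e,"C",C,"r mm",r,"n",k.sum(),"coh",abs(np.exp(4j*a).mean()),"ang",ang)
    print("rib dirs hist",np.histogram(np.degrees(a),bins=24,range=(-180,180))[0])
    return C,ang
E
python3 - <<'E'
from m import *
import pickle
s=pickle.load(open("w2.pkl","rb"))
P=onz(s,[[281,109],[356,109],[351,221],[281,218]],.008); print(P, P[:,:2].mean(0))
print([np.degrees(np.arctan2(*(P[i]-P[j])[[1,0]])) for i,j in((0,3),(1,2))])
reamer(s,(285,350,150,215),.022)
c=s["img"][95:235,265:370]; cv2.imwrite("pics/c2.png",cv2.resize(c,None,fx=4,fy=4,interpolation=2)[:,:,::-1])
E
```

```text
[[ 0.54355471 -0.18673715  0.008     ]
 [ 0.53055272 -0.26230196  0.008     ]
 [ 0.41000151 -0.23980067  0.008     ]
 [ 0.42694214 -0.16266258  0.008     ]] [ 0.47776277 -0.21287559]
[np.float64(-11.664785078093223), np.float64(-10.572786459702941)]
orange circ ((316.240966796875, 181.43373107910156), 22.194055557250977) C [ 0.47668729 -0.21224414] r mm 21.090673446655273 n 161 coh 0.8800203808101908 ang -25.30883836130855
rib dirs hist [ 0  0  2 18 18  0  0  0  0  7 37  0  0  0  0  8 30 10  0  0  0  1 30  0]
```

View pics/c2.png

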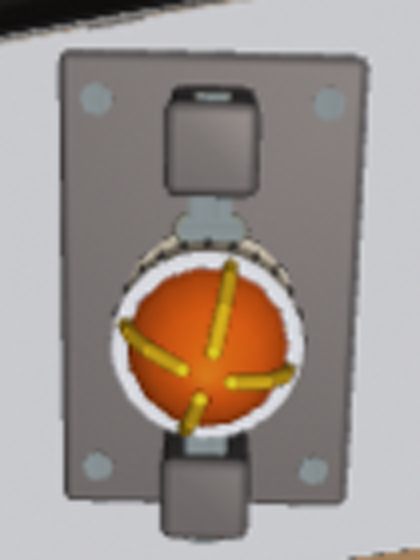

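The close crop confirms the reamer in the grey stand, with the cone centred at crop (209,343). The rib ends are at (232,262), (125,325), (290,372) and (187,430).

```bash
python3 - <<'E'
from m import *
import pickle
s=pickle.load(open("w2.pkl","rb"))
e=np.array([[232,262],[187,430],[125,325],[290,372]])/4+[265,95]
for z in(.066,.069):
    P=onz(s,e,z)[:,:2]; a,b=P[0]-P[1],P[2]-P[3]
    print(P.round(4).tolist(),np.degrees(np.arctan2(a[1],a[0])),np.degrees(np.arctan2(b[1],b[0])),P.mean(0))
ring=np.array([[209,248],[209,438],[111,343],[305,343]])/4+[265,95]
Q=onz(s,ring,.066); print("collar",Q,(Q[0]+Q[1])/2,(Q[2]+Q[3])/2)
t=get_state(); print(proj(s,t['tool_pos']+[[0,0,z] for z in(0,.008,.04)]))
Rm=R.from_quat(t['eef_rot']).as_matrix(); C=np.array([.4768,-.2125,.0505]); print((C-t['tool_pos'])@Rm*100)
E
```

```text
[[0.4954, -0.2216], [0.4578, -0.2045], [0.4851, -0.195], [0.4676, -0.2305]] -24.388711068079687 63.823994848757906 [ 0.47646919 -0.21289141]
[[0.496, -0.2216], [0.4587, -0.2047], [0.4858, -0.1953], [0.4685, -0.2305]] -24.388711068079655 63.82399484875793 [ 0.47725546 -0.21304558]
collar [[ 0.499411   -0.21699587  0.066     ]
 [ 0.45493152 -0.20926246  0.066     ]
 [ 0.48146986 -0.19098896  0.066     ]
 [ 0.47390073 -0.2349805   0.066     ]] [ 0.47717126 -0.21312916  0.066     ] [ 0.47768529 -0.21298473  0.066     ]
[[320.63132049 257.48238352]
 [320.69227867 265.26131514]
 [321.00260389 304.88511184]]
[-0.40420807 -0.31674312 17.56559447]
```

Call:
send_rows --motion '[{"x":-0.35,"y":-0.3,"z":4,"rx":0,"ry":0,"rz":0,"jaw":8.8},{"x":0,"y":0,"z":4,"rx":0,"ry":0,"rz":0,"jaw":8.8},{"x":0,"y":0,"z":4,"rx":0,"ry":0,"rz":0,"jaw":8.8},{"x":0,"y":0,"z":3,"rx":0,"ry":0,"rz":0,"jaw":8.8},{"x":0,"y":0,"z":2.5,"rx":0,"ry":0,"rz":0,"jaw":8.8}]'

```text
clock: 2.25
tool_pos: [0.477, -0.2125, 0.0494]
eef_rot: [0.996, -0.084, -0.001, -0.001]
contact_force: [0.5, -0.1, 0.3]
opening: 0.999
finger_force: 0.0
```

Call:
send_rows --motion '[{"x":0,"y":0,"z":0,"rx":0,"ry":0,"rz":0,"jaw":6},{"x":0,"y":0,"z":0,"rx":0,"ry":0,"rz":0,"jaw":4},{"x":0,"y":0,"z":0,"rx":0,"ry":0,"rz":0,"jaw":3},{"x":0,"y":0,"z":0,"rx":0,"ry":0,"rz":0,"jaw":3},{"x":0,"y":0,"z":0,"rx":0,"ry":0,"rz":0,"jaw":3}]' --grip_force 45

```text
clock: 2.75
tool_pos: [0.4781, -0.2132, 0.0523]
eef_rot: [0.996, -0.085, 0.001, 0.0]
contact_force: [0.3, -0.2, -0.2]
opening: 0.569
finger_force: 0.0
```

Call:
send_rows --motion '[{"x":0,"y":0,"z":0,"rx":0,"ry":0,"rz":0,"jaw":3},{"x":0,"y":0,"z":0,"rx":0,"ry":0,"rz":0,"jaw":3},{"x":0,"y":0,"z":0,"rx":0,"ry":0,"rz":0,"jaw":3},{"x":0,"y":0,"z":0,"rx":0,"ry":0,"rz":0,"jaw":3},{"x":0,"y":0,"z":0,"rx":0,"ry":0,"rz":0,"jaw":3}]'

```text
clock: 3.25
tool_pos: [0.4779, -0.2132, 0.0519]
eef_rot: [0.996, -0.085, 0.001, 0.0]
contact_force: [-0.2, 0.3, 6.5]
opening: 0.457
finger_force: 45.0
```

Call:
send_rows --motion '[{"x":0,"y":0,"z":-0.5,"rx":0,"ry":0,"rz":0,"jaw":3},{"x":0,"y":0,"z":-0.5,"rx":0,"ry":0,"rz":0,"jaw":3},{"x":0,"y":0,"z":-1,"rx":0,"ry":0,"rz":0,"jaw":3},{"x":0,"y":0,"z":-1,"rx":0,"ry":0,"rz":0,"jaw":3},{"x":0,"y":0,"z":0,"rx":0,"ry":0,"rz":0,"jaw":3}]'

```text
clock: 3.75
tool_pos: [0.4785, -0.2134, 0.0831]
eef_rot: [0.996, -0.086, 0.002, 0.001]
contact_force: [0.0, -0.1, -1.3]
opening: 0.391
finger_force: 44.2
```

Call:
send_rows --motion '[{"x":0,"y":0,"z":-3,"rx":0,"ry":0,"rz":0,"jaw":3},{"x":0,"y":0,"z":-3,"rx":0,"ry":0,"rz":0,"jaw":3},{"x":0,"y":0,"z":-3,"rx":0,"ry":0,"rz":0,"jaw":3},{"x":0,"y":0,"z":-2,"rx":0,"ry":0,"rz":0,"jaw":3},{"x":0,"y":0,"z":0,"rx":0,"ry":0,"rz":0,"jaw":3}]'

```text
clock: 4.25
tool_pos: [0.4791, -0.2136, 0.1941]
eef_rot: [0.996, -0.086, 0.003, 0.001]
contact_force: [-0.2, -0.7, -1.6]
opening: 0.385
finger_force: 44.2
```

```bash
python3 - <<'E'
from h import *
import pickle
s=snapshot("wrist"); save(s,"w3"); pickle.dump(s,open("w3.pkl","wb"))
t=get_state(); pickle.dump(t,open("t3.pkl","wb")); print(t)
cv2.imwrite("pics/w3c.png",cv2.resize(s["img"][200:400,200:440],None,fx=3,fy=3,interpolation=2)[:,:,::-1])
E
```

```text
{'clock': 4.3, 'q': array([ 0.32610783,  0.60269945,  0.00825892,  1.91688988, -0.00785434,
        0.61889965, -1.40276937]), 'qd': array([ 0.00015604,  0.04428961, -0.00391131,  0.03024331,  0.0014948 ,
       -0.00869501,  0.00235494]), 'joint_torque': array([ 5.00887621e-02, -4.72997725e+01,  1.27973288e+00, -1.24083227e+01,
       -6.05433161e-03, -7.00742647e-03,  1.15160256e-03]), 'tool_pos': array([ 0.47805196, -0.21315976,  0.1923869 ]), 'eef_rot': array([ 9.96334435e-01, -8.55291446e-02,  1.50409521e-03,  4.44204951e-04]), 'contact_force': array([ 0.79888365, -0.11915587, -1.67664529]), 'moment': array([0.05303865, 0.02802608, 0.00222708]), 'finger_force': 44.245251724496484, 'opening': 0.38494235207774674}
```

View pics/w3c.png

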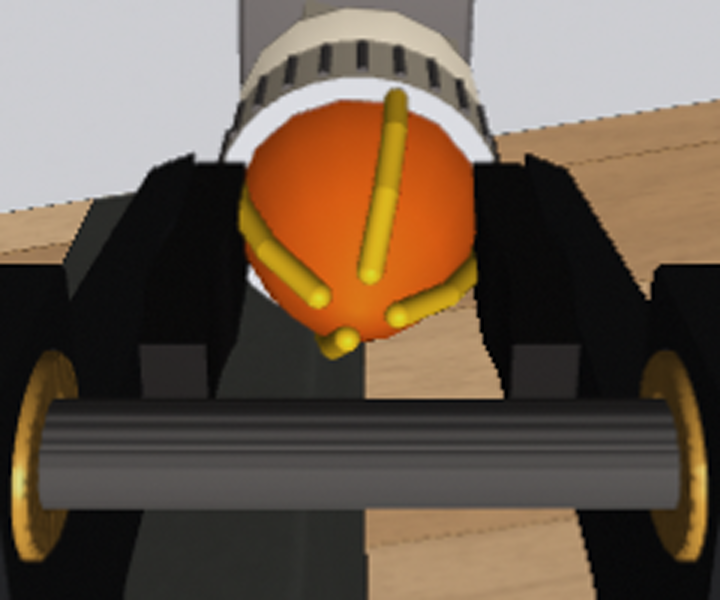

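The reamer is held, but the opening of 34 mm means the pads sit on the orange cone, so it slipped in the grip. The cone tips are around crop (358,306) and the collar front edge is at crop (355,76). I need to work out the slip and any tilt.

```bash
python3 - <<'E'
from h import *
import pickle
s2=pickle.load(open("w2.pkl","rb"));s3=pickle.load(open("w3.pkl","rb"));t=pickle.load(open("t3.pkl","rb"))
tips2=np.array([[215,350],[180,370],[232,385],[200,400]])/4+[265,95]
tips3=np.array([[370,275],[318,297],[398,313],[346,340]])/3+[200,200]
p=t['tool_pos']
from scipy.optimize import brentq
def h(s,px,x): # z on ray centre where plane x=const
    o,d=ray(s,px); i=(x-o[0])/d[:,0]; return (o+d*i[:,None])
print("tip2",h(s2,[tips2.mean(0)],.4773),"tip3",h(s3,[tips3.mean(0)],p[0]),"tcp",p)
h2=h(s2,[tips2.mean(0)],.4773)[0,2]-.022
e=np.array([355,78])/3+200
for off in np.arange(.0,.05,.005):  # offset of underside below TCP
    zu=p[2]-off; P=onz(s3,[e],zu+.044)[0]; Q=onz(s3,tips3,zu+h2); c=Q.mean(0)
    print("off %.3f collar front rad %.4f  tipcentre-tcp %s"%(off,P[0]-p[0],(c[:2]-p[:2]).round(4)))
for off in(.03,.04):
    Q=onz(s3,tips3,p[2]-off+h2)[:,:2]; a=Q[0]-Q[3]; b=Q[1]-Q[2]
    print(np.degrees(np.arctan2(a[1],a[0])),np.degrees(np.arctan2(b[1],b[0])),np.linalg.norm(a),np.linalg.norm(b))
a=onz(s2,tips2,.022+h2)[:,:2]; print(h2,np.linalg.norm(a[0]-a[3]),np.linalg.norm(a[1]-a[2]))
E
```

```text
tip2 [[ 0.4773     -0.21280869  0.09219426]] tip3 [[ 0.47805196 -0.21277778  0.23076748]] tcp [ 0.47805196 -0.21315976  0.1923869 ]
off 0.000 collar front rad 0.0342  tipcentre-tcp [ 0.0207 -0.0031]
off 0.005 collar front rad 0.0322  tipcentre-tcp [ 0.0174 -0.0026]
off 0.010 collar front rad 0.0303  tipcentre-tcp [ 0.0142 -0.002 ]
off 0.015 collar front rad 0.0283  tipcentre-tcp [ 0.0109 -0.0015]
off 0.020 collar front rad 0.0264  tipcentre-tcp [ 0.0077 -0.0009]
off 0.025 collar front rad 0.0244  tipcentre-tcp [ 0.0044 -0.0004]
off 0.030 collar front rad 0.0225  tipcentre-tcp [0.0012 0.0002]
off 0.035 collar front rad 0.0205  tipcentre-tcp [-0.0021  0.0007]
off 0.040 collar front rad 0.0186  tipcentre-tcp [-0.0054  0.0013]
off 0.045 collar front rad 0.0166  tipcentre-tcp [-0.0086  0.0019]
-27.46754103353763 67.18403958587588 0.010280490905645617 0.010685150540473368
-27.467541033537614 67.18403958587594 0.011130554191979777 0.011568673931211642
0.07019426183554697 0.011516060908988629 0.011547760591543386
```

```bash
cat > pnp.py <<'E'
from h import *
import pickle
def fit(s,pts,mod,guess):
    K,D=cam(s);E=np.array(s["extrinsics"]); F=np.diag([1,-1,-1.])
    # guess: world R,t -> cv camera
    Rc=F@E[:3,:3].T; r0=cv2.Rodrigues(Rc@guess[0])[0]; t0=(Rc@(guess[1]-E[:3,3])).reshape(3,1)
    ok,r,t=cv2.solvePnP(mod,pts,K,D,r0.copy(),t0.copy(),True,cv2.SOLVEPNP_ITERATIVE)
    e=cv2.projectPoints(mod,r,t,K,D)[0].reshape(-1,2)-pts
    Rw=Rc.T@cv2.Rodrigues(r)[0]; tw=Rc.T@t.ravel()+E[:3,3]
    return Rw,tw,e
E
python3 - <<'E'
from pnp import *
c=lambda d,r,z:[r*np.cos(np.radians(d)),r*np.sin(np.radians(d)),z]
s2=pickle.load(open("w2.pkl","rb"));s3=pickle.load(open("w3.pkl","rb"));t=pickle.load(open("t3.pkl","rb"))
# rib order: x+ (far), y+ (left), y- (right), x- (near)
D4=[0,90,-90,180]
ht=.0685;rt=.0058
tips=[c(d,rt,ht) for d in D4]
p2=np.array([[215,350],[180,370],[232,385],[200,400],[232,262],[125,325],[290,372],[187,430]])/4+[265,95]
p3=np.array([[370,275],[318,297],[398,313],[346,340],[396,92]])/3+[200,200]
G=R.from_euler('z',-25,degrees=True).as_matrix()
for re,he in((.0205,.046),(.0205,.044),(.019,.046)):
    m2=np.array(tips+[c(d,re,he) for d in D4])
    for n,s,p,m,g in(("w2",s2,p2,m2,np.array([.4773,-.213,.022])),("w3",s3,p3,m2[:5],t['tool_pos']-[0,0,.0315])):
        Rw,tw,e=fit(s,p,m,(G,g)); print(n,re,he,tw.round(4),"off",(t['tool_pos']-tw).round(4),"zaxis",Rw[:,2].round(3),"yaw",np.degrees(np.arctan2(Rw[1,0],Rw[0,0])).round(1),"err",np.abs(e).max().round(2))
E
```

```text
w2 0.0205 0.046 [ 0.476  -0.2133  0.0169] off [0.0021 0.0002 0.1755] zaxis [-0.008  0.013  1.   ] yaw -25.3 err 0.77
w3 0.0205 0.046 [ 0.488  -0.2133  0.1614] off [-0.0099  0.0002  0.0309] zaxis [-0.162  0.011  0.987] yaw -26.4 err 0.78
w2 0.0205 0.044 [ 0.4748 -0.213   0.0177] off [ 3.300e-03 -1.000e-04  1.747e-01] zaxis [0.013 0.008 1.   ] yaw -25.3 err 0.69
w3 0.0205 0.044 [ 0.4839 -0.2135  0.1585] off [-0.0058  0.0003  0.0339] zaxis [-0.128  0.017  0.992] yaw -26.2 err 0.87
w2 0.019 0.046 [ 0.4806 -0.2142  0.0374] off [-0.0026  0.001   0.155 ] zaxis [0.008 0.009 1.   ] yaw -25.3 err 0.82
w3 0.019 0.046 [ 0.4929 -0.215   0.1655] off [-0.0148  0.0019  0.0269] zaxis [-0.2    0.03   0.979] yaw -26.4 err 0.97
```

The reamer is held about where I aimed, but it tilts about 8° around the pad axis. I'll carry it to the clear patch at about (0.47, 0.335), square it up on the flat worktop and regrasp.

Call:
send_rows --motion '[{"x":-0.8,"y":-4.4,"z":-0.3,"rx":0,"ry":0,"rz":0,"jaw":3},{"x":-0.8,"y":-4.4,"z":-0.3,"rx":0,"ry":0,"rz":0,"jaw":3},{"x":-0.8,"y":-4.4,"z":-0.3,"rx":0,"ry":0,"rz":0,"jaw":3},{"x":-0.8,"y":-4.4,"z":0,"rx":0,"ry":0,"rz":0,"jaw":3},{"x":-0.8,"y":-4.4,"z":0,"rx":0,"ry":0,"rz":0,"jaw":3}]' --grip_force 30

```text
clock: 4.8
tool_pos: [0.4744, 0.0124, 0.1991]
eef_rot: [0.996, -0.086, -0.001, 0.0]
contact_force: [0.9, 0.1, -1.1]
opening: 0.385
finger_force: 29.5
```

Call:
send_rows --motion '[{"x":-0.8,"y":-4.4,"z":0,"rx":0,"ry":0,"rz":0,"jaw":3},{"x":-0.8,"y":-4.4,"z":0,"rx":0,"ry":0,"rz":0,"jaw":3},{"x":-0.8,"y":-4.4,"z":0,"rx":0,"ry":0,"rz":0,"jaw":3},{"x":-0.8,"y":-4.4,"z":0,"rx":0,"ry":0,"rz":0,"jaw":3},{"x":-0.8,"y":-4.4,"z":0,"rx":0,"ry":0,"rz":0,"jaw":3}]'

```text
clock: 5.3
tool_pos: [0.4723, 0.2357, 0.1987]
eef_rot: [0.996, -0.085, -0.001, 0.001]
contact_force: [1.4, 0.0, -1.8]
opening: 0.394
finger_force: 29.5
```

Call:
send_rows --motion '[{"x":-0.9,"y":-4.9,"z":0,"rx":0,"ry":0,"rz":0,"jaw":3},{"x":-0.9,"y":-4.9,"z":0,"rx":0,"ry":0,"rz":0,"jaw":3},{"x":0,"y":0,"z":0,"rx":0,"ry":0,"rz":-0.15,"jaw":3},{"x":0,"y":0,"z":0,"rx":0,"ry":0,"rz":0,"jaw":3},{"x":0,"y":0,"z":0,"rx":0,"ry":0,"rz":0,"jaw":3}]'

```text
clock: 5.8
tool_pos: [0.4722, 0.3319, 0.199]
eef_rot: [1.0, -0.013, -0.001, 0.001]
contact_force: [0.8, 0.5, -1.3]
opening: 0.396
finger_force: 29.5
```

Call:
send_rows --motion '[{"x":0,"y":0,"z":4,"rx":0,"ry":0,"rz":0,"jaw":3},{"x":0,"y":0,"z":4,"rx":0,"ry":0,"rz":0,"jaw":3},{"x":0,"y":0,"z":4,"rx":0,"ry":0,"rz":0,"jaw":3},{"x":0,"y":0,"z":2.5,"rx":0,"ry":0,"rz":0,"jaw":3},{"x":0,"y":0,"z":0.5,"rx":0,"ry":0,"rz":0,"jaw":3}]'

```text
clock: 6.3
tool_pos: [0.4711, 0.3302, 0.0472]
eef_rot: [1.0, -0.013, -0.002, 0.003]
contact_force: [-0.1, -0.5, -1.3]
opening: 0.394
finger_force: 29.5
```

Call:
send_rows --motion '[{"x":0,"y":0,"z":0,"rx":0,"ry":0,"rz":0,"jaw":3},{"x":0,"y":0,"z":0.3,"rx":0,"ry":0,"rz":0,"jaw":3},{"x":0,"y":0,"z":0.2,"rx":0,"ry":0,"rz":0,"jaw":3},{"x":0,"y":0,"z":0,"rx":0,"ry":0,"rz":0,"jaw":3},{"x":0,"y":0,"z":0,"rx":0,"ry":0,"rz":0,"jaw":3}]' --grip_force 8

```text
clock: 6.8
tool_pos: [0.4728, 0.3343, 0.0459]
eef_rot: [1.0, -0.011, 0.001, -0.0]
contact_force: [0.7, 0.2, -1.1]
opening: 0.407
finger_force: 7.8
```

Call:
send_rows --motion '[{"x":0,"y":0,"z":0.3,"rx":0,"ry":0,"rz":0,"jaw":3},{"x":0,"y":0,"z":0.3,"rx":0,"ry":0,"rz":0,"jaw":3},{"x":0,"y":0,"z":0.2,"rx":0,"ry":0,"rz":0,"jaw":3},{"x":0,"y":0,"z":0,"rx":0,"ry":0,"rz":0,"jaw":3},{"x":0,"y":0,"z":0,"rx":0,"ry":0,"rz":0,"jaw":3}]'

```text
clock: 7.3
tool_pos: [0.4724, 0.3339, 0.037]
eef_rot: [1.0, -0.011, -0.0, 0.0]
contact_force: [0.2, -0.9, -1.9]
opening: 0.404
finger_force: 7.8
```

Call:
send_rows --motion '[{"x":0,"y":0,"z":0.2,"rx":0,"ry":0,"rz":0,"jaw":3},{"x":0,"y":0,"z":0.2,"rx":0,"ry":0,"rz":0,"jaw":3},{"x":0,"y":0,"z":0.2,"rx":0,"ry":0,"rz":0,"jaw":3},{"x":0,"y":0,"z":0,"rx":0,"ry":0,"rz":0,"jaw":3},{"x":0,"y":0,"z":0,"rx":0,"ry":0,"rz":0,"jaw":3}]'

```text
clock: 7.8
tool_pos: [0.4744, 0.3338, 0.0322]
eef_rot: [1.0, -0.011, 0.002, -0.0]
contact_force: [1.2, -0.8, 5.9]
opening: 0.404
finger_force: 8.0
```

Call:
send_rows --motion '[{"x":0,"y":0,"z":0.2,"rx":0,"ry":0,"rz":0,"jaw":3},{"x":0,"y":0,"z":0.1,"rx":0,"ry":0,"rz":0,"jaw":3},{"x":0,"y":0,"z":0,"rx":0,"ry":0,"rz":0,"jaw":3},{"x":0,"y":0,"z":0,"rx":0,"ry":0,"rz":0,"jaw":3},{"x":0,"y":0,"z":0,"rx":0,"ry":0,"rz":0,"jaw":3}]'

```text
clock: 8.3
tool_pos: [0.4747, 0.3338, 0.0318]
eef_rot: [1.0, -0.011, 0.002, -0.001]
contact_force: [-3.2, -3.8, 27.8]
opening: 0.409
finger_force: 16.8
```

```bash
python3 - <<'E'
from h import *
import pickle
s=snapshot("wrist"); pickle.dump(s,open("w4.pkl","wb"))
t=get_state(); pickle.dump(t,open("t4.pkl","wb")); print(t['tool_pos'],t['contact_force'],t['opening'],t['q'])
cv2.imwrite("pics/w4c.png",cv2.resize(s["img"][190:370,200:440],None,fx=3,fy=3,interpolation=2)[:,:,::-1])
E
```

```text
[0.47469526 0.333742   0.03178367] [-3.44983666 -4.35952228 26.96998053] 0.4099145830074226 [-0.71975042  0.9184895   0.04606116  1.84012724 -0.09387835  0.38085893
 -2.19803598]
```

View pics/w4c.png

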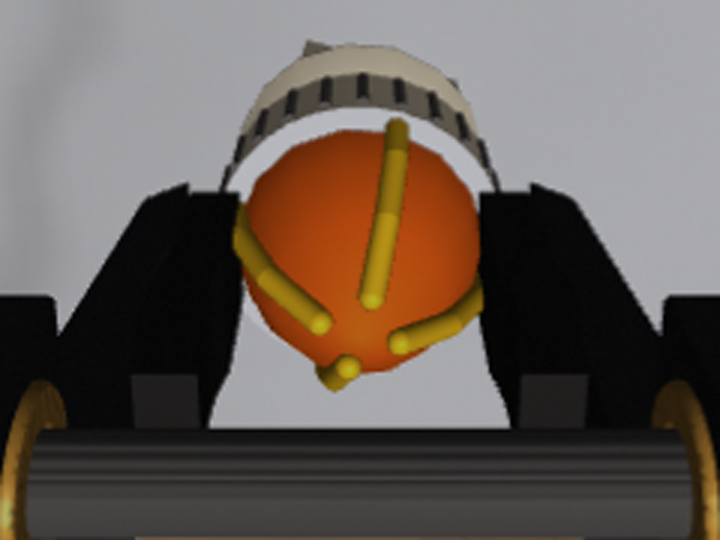

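The reamer stands on the worktop at a TCP height of 32 mm. The cone is centred at crop (360,330), with the front rib running from (397,127) to (371,299). I'm opening to let it settle upright, then regripping on the collar.

Call:
send_rows --motion '[{"x":0,"y":0,"z":-0.2,"rx":0,"ry":0,"rz":0,"jaw":4.5},{"x":0,"y":0,"z":0,"rx":0,"ry":0,"rz":0,"jaw":6},{"x":0,"y":0,"z":0,"rx":0,"ry":0,"rz":0,"jaw":6.5},{"x":0,"y":0,"z":0,"rx":0,"ry":0,"rz":0,"jaw":6.5},{"x":0,"y":0,"z":0,"rx":0,"ry":0,"rz":0,"jaw":6.5}]' --grip_force 8

```text
clock: 8.85
tool_pos: [0.4721, 0.3338, 0.0296]
eef_rot: [1.0, -0.011, -0.0, 0.0]
contact_force: [-0.8, -0.8, 0.1]
opening: 0.739
finger_force: 0.0
```

```bash
python3 - <<'E'
from m import *
import pickle
s=snapshot("wrist"); pickle.dump(s,open("w5.pkl","wb"))
t=get_state(); pickle.dump(t,open("t5.pkl","wb")); print(t['tool_pos'],t['contact_force'],t['opening'])
reamer(s,(265,375,190,330),0.0)
cv2.imwrite("pics/w5c.png",cv2.resize(s["img"][190:370,200:440],None,fx=3,fy=3,interpolation=2)[:,:,::-1])
E
```

```text
[0.47219822 0.33382791 0.02968171] [-0.08726747 -0.23721164 -0.65794744] 0.7371596611426908
orange circ ((314.5, 271.5), 47.1859016418457) C [0.47149048 0.33698001] r mm 24.037094116210938 n 801 coh 0.4714108305194917 ang -15.55384024403577
rib dirs hist [  3  38  52  68  60  30   1   0   0   0 119 105   0   0   0   0  57  74
  60  31  17   2  37  47]
```

View pics/w5c.png

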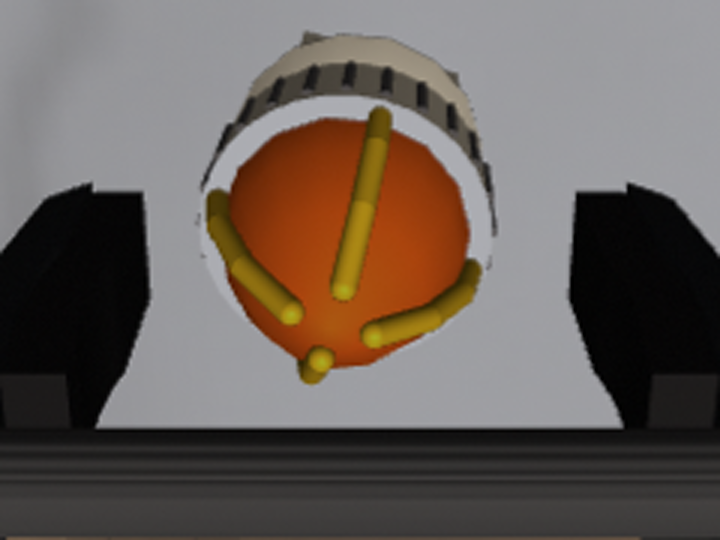

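The reamer stands free between the open fingers at crop (345,230). The tips are at (343,290), (291,313), (373,335) and (321,360), and the rib ends at (380,113), (216,195) and (474,266).

```bash
python3 - <<'E'
from pnp import *
c=lambda d,r,z:[r*np.cos(np.radians(d)),r*np.sin(np.radians(d)),z]
s=pickle.load(open("w5.pkl","rb"));t=pickle.load(open("t5.pkl","rb"))
D4=[0,90,-90,180]
p=np.array([[343,290],[291,313],[373,335],[321,360],[380,113],[216,195],[474,266]])/3+[200,190]
G=R.from_euler('z',-16,degrees=True).as_matrix()
for re,he,ht in((.0205,.046,.0685),(.0205,.044,.0685),(.0205,.046,.0665),(.0205,.044,.0665)):
    m=np.array([c(d,.0058,ht) for d in D4]+[c(d,re,he) for d in D4[:3]])
    Rw,tw,e=fit(s,p,m,(G,np.array([.472,.334,0]))); print(re,he,tw.round(4),"zaxis",Rw[:,2].round(3),"yaw",np.degrees(np.arctan2(Rw[1,0],Rw[0,0])).round(1),"err",np.abs(e).max().round(2))
for z in(.0665,.0685):
    Q=onz(s,p[:4],z)[:,:2]; a=Q[0]-Q[3];b=Q[1]-Q[2]; print("tips c",Q.mean(0),np.degrees(np.arctan2(a[1],a[0])),np.degrees(np.arctan2(b[1],b[0])))
Q=onz(s,p[4:],.046)[:,:2]; print("ends",Q,"yspan mid",(Q[1]+Q[2])/2,np.degrees(np.arctan2(*(Q[1]-Q[2])[::-1])))
col=np.array([[345,96],[201,230],[492,230]])/3+[200,190]; print("collar",onz(s,col,.044))
d=cv2.Rodrigues(t['eef_rot'][:3])[0] if 0 else R.from_quat(t['eef_rot']).as_matrix(); print("tool x yaw",np.degrees(np.arctan2(d[1,0],d[0,0])))
E
```

```text
0.0205 0.046 [ 0.4781  0.3332 -0.0026] zaxis [-0.079  0.07   0.994] yaw -16.2 err 0.71
0.0205 0.044 [ 0.4747  0.3337 -0.0026] zaxis [-0.028  0.062  0.998] yaw -16.3 err 0.51
0.0205 0.046 [4.819e-01 3.327e-01 2.000e-04] zaxis [-0.134  0.079  0.988] yaw -16.1 err 1.43
0.0205 0.044 [ 0.478   0.3333 -0.0006] zaxis [-0.079  0.07   0.994] yaw -16.2 err 0.71
tips c [0.47326514 0.33790228] -16.755395231077088 71.57492268732352
tips c [0.47457448 0.33782026] -16.755395231077188 71.57492268732379
ends [[0.49473934 0.33090268]
 [0.48222738 0.35517973]
 [0.46963012 0.31709724]] yspan mid [0.47592875 0.33613848] 71.69635774624045
collar [[0.49666686 0.33589012 0.044     ]
 [0.47543889 0.35811765 0.044     ]
 [0.47455869 0.3142493  0.044     ]]
tool x yaw -1.2083726335828504
```

Call:
send_rows --motion '[{"x":0.3,"y":-0.3,"z":0,"rx":0,"ry":0,"rz":0,"jaw":6.5},{"x":0,"y":0,"z":0,"rx":0,"ry":0,"rz":0,"jaw":5},{"x":0,"y":0,"z":0,"rx":0,"ry":0,"rz":0,"jaw":3},{"x":0,"y":0,"z":0,"rx":0,"ry":0,"rz":0,"jaw":3},{"x":0,"y":0,"z":0,"rx":0,"ry":0,"rz":0,"jaw":3}]' --grip_force 20

```text
clock: 9.4
tool_pos: [0.4759, 0.3367, 0.0305]
eef_rot: [1.0, -0.011, 0.0, 0.0]
contact_force: [0.2, -0.6, 6.1]
opening: 0.446
finger_force: 42.7
```

Call:
send_rows --motion '[{"x":0,"y":0,"z":0,"rx":0,"ry":0,"rz":0,"jaw":3},{"x":0,"y":0,"z":0,"rx":0,"ry":0,"rz":0,"jaw":3},{"x":0,"y":0,"z":0,"rx":0,"ry":0,"rz":0,"jaw":3},{"x":0,"y":0,"z":0,"rx":0,"ry":0,"rz":0,"jaw":3},{"x":0,"y":0,"z":0,"rx":0,"ry":0,"rz":0,"jaw":3}]'

```text
clock: 9.9
tool_pos: [0.4758, 0.3368, 0.0306]
eef_rot: [1.0, -0.011, 0.0, -0.0]
contact_force: [-0.1, -2.0, 5.1]
opening: 0.444
finger_force: 44.0
```

```bash
cat > ribs.py <<'E'
from h import *
def ribs(s,zu,roi=(265,375,190,330)):
    "front rib: its two ends by PCA -> centre offset line and yaw; prints tip/end points"
    x0,x1,y0,y1=roi; hsv=cv2.cvtColor(s["img"],cv2.COLOR_RGB2HSV)
    y=cv2.inRange(hsv,(19,150,90),(35,255,255)); b=np.zeros_like(y); b[y0:y1,x0:x1]=y[y0:y1,x0:x1]
    n,l,st,ce=cv2.connectedComponentsWithStats(b)
    for k in range(1,n):
        if st[k,4]<20: continue
        p=np.argwhere(l==k)[:,::-1].astype(float); print("comp",st[k].tolist(),"first/last",p[np.argmin(p[:,1])],p[np.argmax(p[:,1])])
    k=1+np.argmax([st[i,3] if st[i,4]>20 else 0 for i in range(1,n)])
    p=np.argwhere(l==k)[:,::-1].astype(float); t=p[p[:,1]>p[:,1].max()-5].mean(0); e=p[p[:,1]<p[:,1].min()+5].mean(0)
    T=onz(s,[t],zu+.0685)[0]; E_=onz(s,[e],zu+.045)[0]; v=E_-T
    print("tip px",t,"end px",e,T,E_,"yaw",np.degrees(np.arctan2(v[1],v[0])))
E
python3 - <<'E'
from ribs import *
import pickle
print("w5");ribs(pickle.load(open("w5.pkl","rb")),0); 
s=snapshot("wrist"); pickle.dump(s,open("w6.pkl","wb")); t=get_state(); pickle.dump(t,open("t6.pkl","wb")); print("w6",t['tool_pos'],t['eef_rot'],t['contact_force'],t['opening']); ribs(s,0)
E
```

```text
w5
comp [310, 226, 20, 64, 485] first/last [326. 226.] [312. 289.]
comp [269, 262, 32, 36, 294] first/last [271. 262.] [294. 297.]
comp [320, 279, 40, 27, 273] first/last [359. 279.] [323. 305.]
comp [301, 306, 10, 12, 83] first/last [305. 306.] [302. 317.]
tip px [314.         286.72972973] end px [327.16666667 228.38888889] [0.47965384 0.33640235 0.0685    ] [0.49398826 0.33067697 0.045     ] yaw -21.77251667958425
w6 [0.47581341 0.33676238 0.03058513] [ 9.99942419e-01 -1.07280499e-02  2.59053069e-04 -1.06980202e-06] [-0.33916523 -1.23559183  4.91616413] 0.4397096400267815
comp [307, 233, 24, 64, 501] first/last [326. 233.] [309. 296.]
comp [273, 270, 26, 35, 252] first/last [274. 270.] [293. 304.]
comp [317, 285, 43, 28, 311] first/last [358. 285.] [319. 312.]
comp [298, 312, 11, 12, 85] first/last [302. 312.] [300. 323.]
tip px [310.94444444 293.66666667] end px [327.28571429 235.38095238] [0.47962859 0.34067345 0.0685    ] [0.49392815 0.33364205 0.045     ] yaw -26.184353839976172
```

Call:
send_rows --motion '[{"x":0,"y":0,"z":-1,"rx":0,"ry":0,"rz":0,"jaw":3},{"x":0,"y":0,"z":-2,"rx":0,"ry":0,"rz":0,"jaw":3},{"x":0,"y":0,"z":-2,"rx":0,"ry":0,"rz":0,"jaw":3},{"x":0,"y":0,"z":0,"rx":0,"ry":0,"rz":0,"jaw":3},{"x":0,"y":0,"z":0,"rx":0,"ry":0,"rz":0,"jaw":3}]' --grip_force 20

```text
clock: 10.45
tool_pos: [0.4753, 0.3372, 0.0802]
eef_rot: [1.0, -0.01, 0.0, -0.0]
contact_force: [-0.4, -0.2, -1.8]
opening: 0.444
finger_force: 41.7
```

```bash
cat > pose.py <<'E'
from pnp import *
C=lambda d,r,z:[r*np.cos(np.radians(d)),r*np.sin(np.radians(d)),z]
def pose(s,t,off=.031,yaw=-16,full=(1,1,1,0),roi=(255,385,190,340),he=.0445):
    x0,x1,y0,y1=roi; hsv=cv2.cvtColor(s["img"],cv2.COLOR_RGB2HSV)
    y=cv2.inRange(hsv,(19,150,90),(35,255,255)); b=np.zeros_like(y); b[y0:y1,x0:x1]=y[y0:y1,x0:x1]
    n,l,st,_=cv2.connectedComponentsWithStats(b)
    comps=[np.argwhere(l==k)[:,::-1].astype(float) for k in range(1,n) if st[k,4]>40]
    G=R.from_euler('z',yaw,degrees=True).as_matrix(); g=t['tool_pos']-[0,0,off]
    D4=[0,90,-90,180]; pts=[];mod=[]
    for d in D4:
        tp,en=proj(s,np.array([C(d,.0058,.0685),C(d,.0205,he)])@G.T+g)
        c=min(comps,key=lambda q:np.linalg.norm(q.mean(0)-(tp+en)/2))
        k=np.linalg.norm(c-en,axis=1); T=c[np.argsort(-k)[:24]].mean(0); pts.append(T); mod.append(C(d,.0058,.0685))
        if full[D4.index(d)]:
            k=np.linalg.norm(c-tp,axis=1); pts.append(c[np.argsort(-k)[:24]].mean(0)); mod.append(C(d,.0205,he))
    pts=np.array(pts);mod=np.array(mod); Rw,tw,e=fit(s,pts,mod,(G,g))
    tR=R.from_quat(t['eef_rot']).as_matrix()
    print("pose",tw.round(4),"rel tcp(tool axes)",((tw-t['tool_pos'])@tR).round(4),"zaxis",Rw[:,2].round(3),"in tool",(Rw[:,2]@tR).round(3),"yaw",np.degrees(np.arctan2(Rw[1,0],Rw[0,0])).round(1),"tool yaw",np.degrees(np.arctan2(tR[1,0],tR[0,0])).round(1),"err",np.abs(e).max().round(2),len(pts))
    return Rw,tw,pts
if __name__=="__main__":
    for n,f,y in(("3",(1,0,0,0),-25),("4",(1,0,0,0),-16),("5",(1,1,1,0),-16),("6",(1,1,0,0),-20)):
        s=pickle.load(open(f"w{n}.pkl","rb"));t=pickle.load(open(f"t{n}.pkl","rb")); print(n,end=" "); pose(s,t,yaw=y,full=f)
E
python3 pose.py; python3 - <<'E'
from pose import *
s=snapshot("wrist");t=get_state();pickle.dump(s,open("w7.pkl","wb"));pickle.dump(t,open("t7.pkl","wb"))
print(7,t['opening'],t['finger_force'],t['tool_pos']);pose(s,t,yaw=-20,full=(1,1,0,0))
E
```

```text
3 pose [ 0.4828 -0.2131  0.1597] rel tcp(tool axes) [ 0.0046 -0.0009  0.0327] zaxis [-0.106  0.015  0.994] in tool [-0.104  0.004 -0.995] yaw -26.0 tool yaw -9.8 err 1.71 5
4 pose [ 4.750e-01  3.358e-01 -1.000e-04] rel tcp(tool axes) [ 0.0001 -0.0021  0.0319] zaxis [-0.024 -0.019  1.   ] in tool [-0.019  0.018 -1.   ] yaw -19.2 tool yaw -1.3 err 2.24 5
5 pose [0.4679 0.3341 0.0012] rel tcp(tool axes) [-0.0043 -0.0002  0.0285] zaxis [0.094 0.062 0.994] in tool [ 0.092 -0.064 -0.994] yaw -15.4 tool yaw -1.2 err 2.97 7
6 pose [0.4671 0.3284 0.0106] rel tcp(tool axes) [-0.0086  0.0085  0.02  ] zaxis [0.179 0.201 0.963] in tool [ 0.175 -0.205 -0.963] yaw -9.9 tool yaw -1.2 err 3.39 6
7 0.4458564421510027 41.70883405073255 [0.47493691 0.33677258 0.07956776]
pose [0.4673 0.3297 0.0574] rel tcp(tool axes) [-0.0075  0.0072  0.0222] zaxis [0.143 0.19  0.971] in tool [ 0.138 -0.192 -0.972] yaw -10.2 tool yaw -1.2 err 3.28 6
```

Call:
send_rows --motion '[{"x":0,"y":0,"z":2,"rx":0,"ry":0,"rz":0,"jaw":3},{"x":0,"y":0,"z":2,"rx":0,"ry":0,"rz":0,"jaw":3},{"x":0,"y":0,"z":0.8,"rx":0,"ry":0,"rz":0,"jaw":3},{"x":0,"y":0,"z":0,"rx":0,"ry":0,"rz":0,"jaw":3},{"x":0,"y":0,"z":0,"rx":0,"ry":0,"rz":0,"jaw":5}]' --grip_force 8

```text
clock: 11.0
tool_pos: [0.4752, 0.3367, 0.0317]
eef_rot: [1.0, -0.011, -0.0, 0.0]
contact_force: [-0.4, 0.1, 0.0]
opening: 0.525
finger_force: 0.1
```

Call:
send_rows --motion '[{"x":0,"y":0,"z":0,"rx":0,"ry":0,"rz":0,"jaw":6.5},{"x":0,"y":0,"z":-0.2,"rx":0,"ry":0,"rz":0,"jaw":6.5},{"x":0,"y":0,"z":-0.4,"rx":0,"ry":0,"rz":0,"jaw":6.5},{"x":0,"y":0,"z":0,"rx":0,"ry":0,"rz":0,"jaw":6.5},{"x":0,"y":0,"z":0,"rx":0,"ry":0,"rz":0,"jaw":6.5}]'

```text
clock: 11.5
tool_pos: [0.4758, 0.3371, 0.0386]
eef_rot: [1.0, -0.011, 0.0, -0.0]
contact_force: [0.7, -0.1, 0.6]
opening: 0.738
finger_force: 0.0
```

```bash
python3 - <<'E'
from pose import *
from ribs import ribs
s=snapshot("wrist");t=get_state();pickle.dump(s,open("w8.pkl","wb"));pickle.dump(t,open("t8.pkl","wb"))
print(8,t['opening'],t['finger_force'],t['tool_pos']);ribs(s,0)
cv2.imwrite("pics/w8c.png",cv2.resize(s["img"][190:370,200:440],None,fx=3,fy=3,interpolation=2)[:,:,::-1])
# collar outline: white-ish vs background: print white mask hull extents
hsv=cv2.cvtColor(s["img"],cv2.COLOR_RGB2HSV); o=cv2.inRange(hsv,(3,150,60),(35,255,255)); o[:190]=0;o[335:]=0;o[:,:250]=0;o[:,390:]=0
q=np.argwhere(o)[:,::-1]; print("orange bbox",q.min(0),q.max(0))
E
```

```text
8 0.7375082024154772 0.0 [0.47561662 0.33696976 0.0383994 ]
comp [331, 228, 15, 60, 428] first/last [341. 228.] [333. 287.]
comp [289, 262, 34, 34, 296] first/last [290. 262.] [317. 295.]
comp [340, 278, 32, 25, 207] first/last [371. 278.] [343. 302.]
comp [319, 303, 13, 11, 78] first/last [326. 303.] [321. 313.]
tip px [335.11111111 284.75      ] end px [342.66666667 230.23809524] [0.4784958  0.33119565 0.0685    ] [0.49281997 0.32666538 0.045     ] yaw -17.550465980163956
orange bbox [287 228] [371 313]
```

Call:
send_rows --motion '[{"x":-0.25,"y":0.45,"z":0,"rx":0,"ry":0,"rz":0,"jaw":6.5},{"x":0,"y":0,"z":0,"rx":0,"ry":0,"rz":0,"jaw":5.5},{"x":0,"y":0,"z":0,"rx":0,"ry":0,"rz":0,"jaw":5},{"x":0,"y":0,"z":0,"rx":0,"ry":0,"rz":0,"jaw":4.4},{"x":0,"y":0,"z":0,"rx":0,"ry":0,"rz":0,"jaw":4}]' --grip_force 10

```text
clock: 12.05
tool_pos: [0.473, 0.3326, 0.0382]
eef_rot: [1.0, -0.011, 0.0, -0.0]
contact_force: [-0.0, 0.4, 0.8]
opening: 0.458
finger_force: 0.0
```

Call:
send_rows --motion '[{"x":0,"y":0,"z":0,"rx":0,"ry":0,"rz":0,"jaw":4},{"x":0,"y":0,"z":0,"rx":0,"ry":0,"rz":0,"jaw":3.5},{"x":0,"y":0,"z":0,"rx":0,"ry":0,"rz":0,"jaw":3},{"x":0,"y":0,"z":0,"rx":0,"ry":0,"rz":0,"jaw":3},{"x":0,"y":0,"z":0,"rx":0,"ry":0,"rz":0,"jaw":3}]' --grip_force 20

```text
clock: 12.55
tool_pos: [0.4729, 0.3324, 0.0381]
eef_rot: [1.0, -0.011, -0.0, 0.0]
contact_force: [0.1, -0.1, -1.0]
opening: 0.366
finger_force: 19.3
```

```bash
python3 - <<'E'
from pose import *
from ribs import ribs
s=snapshot("wrist");t=get_state();pickle.dump(s,open("w9.pkl","wb"));pickle.dump(t,open("t9.pkl","wb"))
print(9,t['opening'],t['finger_force'],t['tool_pos'],t['contact_force']);ribs(s,0)
E
```

```text
9 0.36538229673182704 19.25995854771827 [0.47288988 0.33241622 0.03812496] [ 0.49234534  0.4180856  -0.00812074]
comp [320, 223, 16, 60, 437] first/last [330. 223.] [322. 282.]
comp [283, 261, 28, 30, 256] first/last [284. 261.] [305. 290.]
comp [329, 281, 27, 17, 190] first/last [354. 281.] [332. 297.]
comp [307, 298, 13, 12, 87] first/last [313. 298.] [310. 309.]
tip px [323.24242424 279.66666667] end px [331.82608696 225.13043478] [0.47841317 0.33140127 0.0685    ] [0.49280813 0.32700237 0.045     ] yaw -16.992433507315386
```

Closing at this height meets nothing at 40 mm and stops at 32 mm. So the real fingertips sit higher than the reported TCP suggests, and the pads have been closing on the cone. I'll open, go lower while watching the force, and grip the collar properly.

Call:
send_rows --motion '[{"x":0,"y":0,"z":0,"rx":0,"ry":0,"rz":0,"jaw":5},{"x":0,"y":0,"z":0,"rx":0,"ry":0,"rz":0,"jaw":6.5},{"x":0,"y":0,"z":0,"rx":0,"ry":0,"rz":0,"jaw":6.5},{"x":0,"y":0,"z":0.8,"rx":0,"ry":0,"rz":0,"jaw":6.5},{"x":0,"y":0,"z":0.7,"rx":0,"ry":0,"rz":0,"jaw":6.5}]' --grip_force 20

```text
clock: 13.1
tool_pos: [0.473, 0.3325, 0.0227]
eef_rot: [1.0, -0.011, 0.0, -0.0]
contact_force: [-0.5, 0.6, -0.6]
opening: 0.737
finger_force: 0.0
```

Call:
send_rows --motion '[{"x":0,"y":0,"z":0.3,"rx":0,"ry":0,"rz":0,"jaw":6.5},{"x":0,"y":0,"z":0.3,"rx":0,"ry":0,"rz":0,"jaw":6.5},{"x":0,"y":0,"z":0.2,"rx":0,"ry":0,"rz":0,"jaw":6.5},{"x":0,"y":0,"z":0,"rx":0,"ry":0,"rz":0,"jaw":6.5},{"x":0,"y":0,"z":0,"rx":0,"ry":0,"rz":0,"jaw":6.5}]'

```text
clock: 13.6
tool_pos: [0.473, 0.3325, 0.0153]
eef_rot: [1.0, -0.011, 0.0, -0.0]
contact_force: [-0.1, -0.3, 0.3]
opening: 0.738
finger_force: 0.0
```

Call:
send_rows --motion '[{"x":0,"y":0,"z":0.3,"rx":0,"ry":0,"rz":0,"jaw":6.5},{"x":0,"y":0,"z":0,"rx":0,"ry":0,"rz":0,"jaw":5.5},{"x":0,"y":0,"z":0,"rx":0,"ry":0,"rz":0,"jaw":5},{"x":0,"y":0,"z":0,"rx":0,"ry":0,"rz":0,"jaw":4},{"x":0,"y":0,"z":0,"rx":0,"ry":0,"rz":0,"jaw":3}]'

```text
clock: 14.1
tool_pos: [0.473, 0.3324, 0.0123]
eef_rot: [1.0, -0.011, 0.0, 0.0]
contact_force: [0.3, 0.4, -0.9]
opening: 0.49
finger_force: 20.0
```

Call:
send_rows --motion '[{"x":0,"y":0,"z":0,"rx":0,"ry":0,"rz":0,"jaw":3},{"x":0,"y":0,"z":0,"rx":0,"ry":0,"rz":0,"jaw":3},{"x":0,"y":0,"z":0,"rx":0,"ry":0,"rz":0,"jaw":3},{"x":0,"y":0,"z":0,"rx":0,"ry":0,"rz":0,"jaw":3},{"x":0,"y":0,"z":0,"rx":0,"ry":0,"rz":0,"jaw":3}]' --grip_force 40

```text
clock: 14.6
tool_pos: [0.473, 0.3324, 0.0122]
eef_rot: [1.0, -0.011, 0.0, 0.0]
contact_force: [0.6, -0.2, 0.1]
opening: 0.491
finger_force: 40.0
```

```bash
python3 - <<'E'
from pose import *
from ribs import ribs
s=snapshot("wrist");t=get_state();pickle.dump(s,open("w10.pkl","wb"));pickle.dump(t,open("t10.pkl","wb"))
print(10,t['opening'],t['finger_force'],t['tool_pos'],t['contact_force']);ribs(s,0)
E
```

```text
10 0.48569496719427835 39.999984204769135 [0.47297026 0.33239661 0.01222264] [ 0.38741668 -0.61120717  1.2874104 ]
comp [319, 247, 19, 77, 651] first/last [332. 247.] [324. 323.]
comp [270, 288, 39, 42, 402] first/last [273. 288.] [299. 329.]
comp [341, 307, 28, 23, 154] first/last [368. 307.] [341. 329.]
tip px [324.         320.35483871] end px [334.12 249.28] [0.4779691  0.33142206 0.0685    ] [0.49315503 0.32697023 0.045     ] yaw -16.338748306654182
```

The grip is now on the collar: opening 43 mm, 40 N, no vertical load. Next I lift and look at the drive from near.

Call:
send_rows --motion '[{"x":0,"y":0,"z":-3,"rx":0,"ry":0,"rz":0,"jaw":3},{"x":0,"y":0,"z":-4.5,"rx":0,"ry":0,"rz":0,"jaw":3},{"x":0,"y":0,"z":-4.5,"rx":0,"ry":0,"rz":0,"jaw":3},{"x":0,"y":0,"z":-4.5,"rx":0,"ry":0,"rz":0,"jaw":3},{"x":0,"y":0,"z":-3.5,"rx":0,"ry":0,"rz":0,"jaw":3}]'

```text
clock: 15.15
tool_pos: [0.4732, 0.3327, 0.2147]
eef_rot: [1.0, -0.011, 0.001, -0.001]
contact_force: [0.5, 0.7, -0.7]
opening: 0.49
finger_force: 40.0
```

Call:
send_rows --motion '[{"x":-1,"y":3.5,"z":0,"rx":0,"ry":0,"rz":0,"jaw":3},{"x":-1,"y":3.5,"z":0,"rx":0,"ry":0,"rz":0,"jaw":3},{"x":-1,"y":3.5,"z":0,"rx":0,"ry":0,"rz":0,"jaw":3},{"x":-1,"y":3.5,"z":0,"rx":0,"ry":0,"rz":0,"jaw":3},{"x":-1,"y":3.4,"z":0,"rx":0,"ry":0,"rz":0,"jaw":3}]'

```text
clock: 15.65
tool_pos: [0.4184, 0.1581, 0.2122]
eef_rot: [1.0, -0.011, -0.0, 0.0]
contact_force: [-0.9, -0.6, -1.4]
opening: 0.49
finger_force: 40.0
```

Call:
send_rows --motion '[{"x":0,"y":0,"z":0,"rx":0,"ry":0,"rz":0,"jaw":3},{"x":0,"y":0,"z":0,"rx":0,"ry":0,"rz":0,"jaw":3},{"x":0,"y":0,"z":0,"rx":0,"ry":0,"rz":0,"jaw":3},{"x":0,"y":0,"z":0,"rx":0,"ry":0,"rz":0,"jaw":3},{"x":0,"y":0,"z":0,"rx":0,"ry":0,"rz":0,"jaw":3}]'

```text
clock: 16.15
tool_pos: [0.4195, 0.1606, 0.2121]
eef_rot: [1.0, -0.01, 0.0, -0.0]
contact_force: [-0.2, -0.5, -0.6]
opening: 0.488
finger_force: 40.0
```

```bash
python3 - <<'E'
from pose import *
from ribs import ribs
s=snapshot("wrist");t=get_state();pickle.dump(s,open("w11.pkl","wb"));pickle.dump(t,open("t11.pkl","wb"))
print(t['opening'],t['finger_force'],t['tool_pos'],t['eef_rot'],t['q']);ribs(s,t['tool_pos'][2]-.0122)
px=proj(s,[[.4996,.1593,.105]])[0];print(px)
x,y=px.astype(int); x0,y0=max(x-70,0),max(y-70,0); print("crop origin",x0,y0)
c=s["img"][y0:y0+140,x0:x0+140]
cv2.imwrite("pics/w11c.png",cv2.resize(c,None,fx=4,fy=4,interpolation=2)[:,:,::-1])
E
```

```text
0.4895013355521335 40.00004880130291 [0.41939572 0.16036955 0.2120711 ] [ 9.99950767e-01 -9.92245259e-03  4.10191995e-05 -8.74802388e-05] [-0.50725747  0.49177056  0.05913699  2.0995678  -0.05351838  0.55146954
 -2.00016405]
comp [319, 247, 19, 76, 696] first/last [332. 247.] [321. 322.]
comp [269, 278, 40, 52, 508] first/last [270. 278.] [299. 329.]
comp [339, 302, 31, 28, 217] first/last [367. 302.] [339. 329.]
tip px [323.9047619  319.78571429] end px [333.56666667 249.3       ] [0.42473038 0.15962139 0.2683711 ] [0.43968191 0.15539213 0.2448711 ] yaw -15.794326975922315
[320.21026355  86.14813645]
crop origin 250 16
```

View pics/w11c.png

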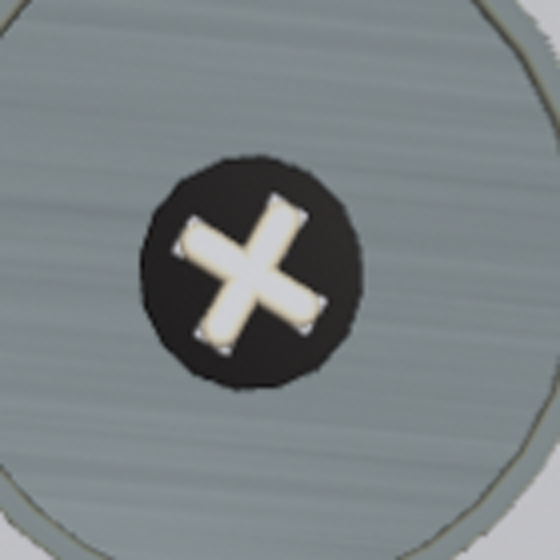

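The crop, with its origin at (250,16), shows the hub circle centred at about (251,272). The white cross arm ends are at (288,205), (214,342), (185,236) and (315,314).

```bash
cat > drive.py <<'E'
from pose import *
def drive(s,px):
    im=s["img"]; hsv=cv2.cvtColor(im,cv2.COLOR_RGB2HSV); x,y=int(px[0]),int(px[1])
    b=np.zeros(im.shape[:2],np.uint8); cv2.circle(b,(x,y),38,255,-1)
    dk=cv2.inRange(hsv,(0,0,0),(179,255,75))&b; h=cv2.convexHull(np.argwhere(dk)[:,::-1].astype(np.float32)); H=onz(s,h.reshape(-1,2),.092)
    (cx,cy),r=cv2.minEnclosingCircle((H[:,:2]*1000).astype(np.float32)); print("hub",cx/1000,cy/1000,r)
    fill=np.zeros_like(b); cv2.fillConvexPoly(fill,h.astype(int),255); fill=cv2.erode(fill,np.ones((5,5)))
    w=cv2.inRange(hsv,(0,0,170),(179,80,255))&fill
    W=onz(s,np.argwhere(w)[:,::-1].astype(float),.1035)[:,:2]
    c,(a,bb),ang=cv2.minAreaRect((W*1000).astype(np.float32)); m=np.array(c)/1000
    v=W-m; rad=np.hypot(*v.T); k=rad>.007; th=np.arctan2(v[k,1],v[k,0]); z=np.exp(4j*th).mean()
    print("cross",m,a,bb,"mean",W.mean(0),"yaw",np.degrees(np.angle(z))/4,abs(z))
    return m
E
python3 - <<'E'
from drive import *
s=pickle.load(open("w11.pkl","rb"));t=pickle.load(open("t11.pkl","rb")); print(drive(s,(313,84)))
Q=onz(s,np.array([[288,205],[214,342],[185,236],[315,314]])/4+[250,16],.1035)[:,:2]; a=Q[0]-Q[1];b=Q[2]-Q[3]; print(Q.mean(0),np.degrees(np.arctan2(a[1],a[0])),np.degrees(np.arctan2(b[1],b[0])))
E
```

```text
hub 0.5008388671875 0.16514816284179687 20.75269317626953
cross [0.50096936 0.16516321] 22.956024169921875 22.919857025146484 mean [0.50127709 0.16490678] yaw -32.30079128172982 0.7667860497149543
[0.50096936 0.16516321]
[0.50066768 0.16467331] -30.875198357926845 59.10440005950492
```

Call:
send_rows --motion '[{"x":4.1,"y":-0.3,"z":0,"rx":0,"ry":0,"rz":0,"jaw":3},{"x":4.0,"y":-0.25,"z":0,"rx":0,"ry":0,"rz":0,"jaw":3},{"x":0,"y":0,"z":0,"rx":0,"ry":0,"rz":0.135,"jaw":3},{"x":0,"y":0,"z":0,"rx":0,"ry":0,"rz":0.132,"jaw":3},{"x":0,"y":0,"z":2,"rx":0,"ry":0,"rz":0,"jaw":3}]'

```text
clock: 16.7
tool_pos: [0.5024, 0.1643, 0.1934]
eef_rot: [0.989, -0.145, 0.002, -0.001]
contact_force: [0.2, 0.2, -2.3]
opening: 0.487
finger_force: 40.0
```

Call:
send_rows --motion '[{"x":0,"y":0,"z":4,"rx":0,"ry":0,"rz":0,"jaw":3},{"x":0,"y":0,"z":2.5,"rx":0,"ry":0,"rz":0,"jaw":3},{"x":0,"y":0,"z":0,"rx":0,"ry":0,"rz":0,"jaw":3},{"x":0,"y":0,"z":0,"rx":0,"ry":0,"rz":0,"jaw":3},{"x":0,"y":0,"z":0,"rx":0,"ry":0,"rz":0,"jaw":3}]'

```text
clock: 17.2
tool_pos: [0.5015, 0.1638, 0.1285]
eef_rot: [0.99, -0.144, 0.001, -0.001]
contact_force: [0.2, 0.4, -2.0]
opening: 0.487
finger_force: 40.0
```

```bash
python3 - <<'E'
from pose import *
from ribs import ribs
s=snapshot("wrist");t=get_state();pickle.dump(s,open("w12.pkl","wb"))
T=R.from_quat(t['eef_rot']).as_matrix();print(t['contact_force'],t['opening'],t['tool_pos'],"toolyaw",np.degrees(np.arctan2(T[1,0],T[0,0])),T[:,2].round(4));ribs(s,t['tool_pos'][2]-.0122)
print("still to go, tool cm",(np.array([.5009,.165,.104])-t['tool_pos'])@T*100)
E
```

```text
[-0.13248703  0.14645109 -1.05150029] 0.48754639263290456 [0.5015012  0.16376028 0.12862477] toolyaw -16.51308226211103 [ 0.0028  0.001  -1.    ]
comp [319, 247, 19, 76, 684] first/last [332. 247.] [321. 322.]
comp [269, 278, 40, 52, 467] first/last [270. 278.] [299. 329.]
comp [340, 303, 30, 27, 189] first/last [368. 303.] [340. 329.]
tip px [323.92857143 319.71428571] end px [333.68965517 249.31034483] [0.50603773 0.16129757 0.18492477] [0.51929836 0.15324375 0.16142477] yaw -31.272323615592313
still to go, tool cm [-0.09881733 -0.09753993  2.46241749]
```

Call:
send_rows --motion '[{"x":-0.07,"y":-0.07,"z":0.9,"rx":0,"ry":0,"rz":0,"jaw":3},{"x":0,"y":0,"z":0.3,"rx":0,"ry":0,"rz":0,"jaw":3},{"x":0,"y":0,"z":0.2,"rx":0,"ry":0,"rz":0,"jaw":3},{"x":0,"y":0,"z":0.1,"rx":0,"ry":0,"rz":0,"jaw":3},{"x":0,"y":0,"z":0,"rx":0,"ry":0,"rz":0,"jaw":3}]'

```text
clock: 17.75
tool_pos: [0.4998, 0.1642, 0.1121]
eef_rot: [0.99, -0.144, -0.0, 0.0]
contact_force: [-0.4, 0.1, -1.4]
opening: 0.489
finger_force: 40.0
```

Call:
send_rows --motion '[{"x":0,"y":0,"z":0.2,"rx":0,"ry":0,"rz":0,"jaw":3},{"x":0,"y":0,"z":0.2,"rx":0,"ry":0,"rz":0,"jaw":3},{"x":0,"y":0,"z":0,"rx":0,"ry":0,"rz":0,"jaw":3},{"x":0,"y":0,"z":0,"rx":0,"ry":0,"rz":0,"jaw":3},{"x":0,"y":0,"z":0,"rx":0,"ry":0,"rz":0,"jaw":3}]'

```text
clock: 18.25
tool_pos: [0.5, 0.1642, 0.1082]
eef_rot: [0.99, -0.144, 0.0, 0.0]
contact_force: [-0.2, -1.2, -0.6]
opening: 0.489
finger_force: 40.0
```

At a TCP height of 0.108 the underside is about 9 mm below the rib tops with no resistance, so it's meshed. I go on to seat it fully, pause there, then press.

Call:
send_rows --motion '[{"x":0,"y":0,"z":0.2,"rx":0,"ry":0,"rz":0,"jaw":3},{"x":0,"y":0,"z":0.2,"rx":0,"ry":0,"rz":0,"jaw":3},{"x":0,"y":0,"z":0.1,"rx":0,"ry":0,"rz":0,"jaw":3},{"x":0,"y":0,"z":0,"rx":0,"ry":0,"rz":0,"jaw":3},{"x":0,"y":0,"z":0,"rx":0,"ry":0,"rz":0,"jaw":3}]'

```text
clock: 18.75
tool_pos: [0.5, 0.1642, 0.1034]
eef_rot: [0.99, -0.144, 0.0, -0.0]
contact_force: [-0.6, -0.2, 2.4]
opening: 0.485
finger_force: 40.0
```

Call:
send_rows --motion '[{"x":0,"y":0,"z":0.2,"rx":0,"ry":0,"rz":0,"jaw":3},{"x":0,"y":0,"z":0.2,"rx":0,"ry":0,"rz":0,"jaw":3},{"x":0,"y":0,"z":0.1,"rx":0,"ry":0,"rz":0,"jaw":3},{"x":0,"y":0,"z":0,"rx":0,"ry":0,"rz":0,"jaw":3},{"x":0,"y":0,"z":0,"rx":0,"ry":0,"rz":0,"jaw":3}]'

```text
clock: 19.25
tool_pos: [0.5001, 0.1642, 0.0986]
eef_rot: [0.99, -0.144, 0.0, -0.0]
contact_force: [-2.0, 0.8, 8.0]
opening: 0.487
finger_force: 40.0
```

Call:
send_rows --motion '[{"x":0,"y":0,"z":0.15,"rx":0,"ry":0,"rz":0,"jaw":3},{"x":0,"y":0,"z":0.1,"rx":0,"ry":0,"rz":0,"jaw":3},{"x":0,"y":0,"z":0,"rx":0,"ry":0,"rz":0,"jaw":3},{"x":0,"y":0,"z":0,"rx":0,"ry":0,"rz":0,"jaw":3},{"x":0,"y":0,"z":0,"rx":0,"ry":0,"rz":0,"jaw":3}]'

```text
clock: 19.75
tool_pos: [0.5002, 0.1642, 0.097]
eef_rot: [0.99, -0.144, 0.001, -0.0]
contact_force: [-2.7, -1.2, 15.1]
opening: 0.488
finger_force: 40.0
```

```bash
python3 - <<'E'
from pose import *
from ribs import ribs
s=snapshot("wrist");t=get_state()
print(t['contact_force'],t['moment'],t['tool_pos'],t['opening'],t['finger_force']);ribs(s,t['tool_pos'][2]-.0122)
E
```

```text
[-3.07396703 -1.72779929 16.33579287] [-0.11719552  0.63586168 -0.03191664] [0.50017187 0.1641956  0.09698492] 0.48846120383458413 39.99937176704407
comp [319, 247, 19, 76, 677] first/last [332. 247.] [322. 322.]
comp [269, 278, 40, 52, 457] first/last [270. 278.] [299. 329.]
comp [340, 303, 30, 27, 190] first/last [368. 303.] [340. 329.]
tip px [323.875 319.7  ] end px [333.92857143 249.28571429] [0.50474284 0.16178263 0.15328492] [0.51797582 0.15359532 0.12978492] yaw -31.745294650586462
```

The reamer hasn't moved in the grip. The drive is fully down, about 7 mm below its free height, at 16 N. Handing in.

```bash
python3 -c "
from plant import *
print(finish_job())"
```

```text
the job is handed in; nothing more can be done
None
```

The job is handed in: the reamer is on the drive, meshed and still gripped at 40 N, pressed about 7 mm down by the arm's height reading at about 16 N; the verdict was not shown.

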